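# Free a jammed tube block from a dry-block heater and hold it clear

### The job

The tube block has to come out of the dry-block heater for a swap, but it sits jammed in its well. Draw the probe thermometer out of the block and hang it by its loop on the peg of the rod stand; then take the block by its lifting lug and rock it side to side by a few degrees (right end up, left end up, and so on) so that it walks up out of the well - a straight pull would only bring the whole heater along, and the heater must stay standing on the bench where it is. Finish while holding the block level and still over its well, just clear of the heater (a finger's width or two), and leave the other things on the bench alone.

Things in the scene. Friction and masses are not known exactly. Their poses are not given: they have to be found in the camera images.
- heater: White dry-block heater, loose on rubber feet, 2.6 kg. Origin: on the bench, under the centre of its well; -x is its front (sloping panel), +y its left, z up. Housing: x -105..+65, y -120..+120 mm, flat top at z = 82 mm. Well: 68 (x) x 81 (y) mm, 32 mm deep, floor at z = 50 mm.
- well_rim (a point): Centre of the well's mouth, level with the heater's flat top, 82 mm above the bench.
- spring_bar (a point): Middle of the left one of two sprung steel bars along x, one in each end wall of the well (y = +-42 mm, 12 mm below the rim). Each presses with about 27 N on the block's end face and follows it some mm; friction, some 16 N per end, holds the block till its underside passes the bars, 20 mm up. Both ends at once take more force than the heater weighs, one at a time does not.
- block: Aluminium tube block, 64 (x) x 76 (y) x 48 mm, 0.33 to 0.6 kg, with drilled holes and a lifting lug on top. Origin: centre of its underside; axes parallel to the heater's at the start, when it stands on the well's floor (16 mm proud). Play in the well: 2.5 mm at each end, 2 mm front and back, so it can lean 0.13 rad either way about x.
- block_left (a point): Middle of the block's lower left edge (y = +38 mm). When the block leans about this edge, its other end rises 7.6 mm for each 0.1 rad.
- block_right (a point): Middle of the block's lower right edge (y = -38 mm), likewise.
- lug (a point): Grasp point on the block's upright lifting lug, a black bar 24 (x) x 14 (y) mm standing 64 mm above the block's top. The point is on its axis, 90 mm above the block's underside, 22 mm below the lug's top. Take it from above across the 14 mm (fingers closing along y) once the thermometer is gone.
- thermometer: Flag-shaped probe thermometer, 90 g: steel stem 6 mm thick, 34 mm long, and a flat white case 14 mm thick (x) in the y-z plane. Origin: tip of the stem, z up. Case: y +16..-28 at z 34..58 mm (low part, loop on top) and y -28..-64 at z 34..80 mm (high grip part). It starts upright, stem 34 mm deep in a hole of the block, axes parallel to the heater's.
- thermo_grip (a point): Middle of the thermometer's high grip part, 67 mm above the stem's tip, 46 mm to the -y side of the loop; to be taken from above across the 14 mm thickness (fingers closing along the thermometer's x).
- thermo_loop (a point): Centre of the thermometer's round hanging loop, 69 mm straight above the stem's tip: inside diameter 20 mm, wire 4 mm, hole's axis along the thermometer's x. The centre of mass lies 22 mm lower and 12 mm to -y, so let go on the peg it swings down some 0.5 rad.
- rod_stand: Low rod stand, fixed: grey base plate 100 x 80 x 10 mm, upright rod, and an aluminium boss head (26 x 22 x 20 mm at x 18, z 150 mm) from which one steel peg 8 mm thick points to -x, rising slightly to its tip. Origin: on the bench; z up.
- peg_mid (a point): Point on the peg's axis, 155 mm above the bench, 27 mm behind its tip and 23 mm in front of the boss head: a good place for the loop.
- peg_tip (a point): The rounded free end of the peg (ball 10.4 mm thick), at x -45, z 160 mm of the stand; the peg runs from there to +x of the stand, falling 10 mm in 51 mm.
- timer: Small square timer lying on the bench; a bystander to leave alone. Origin: centre of its underside.
- dropper: Small white bottle with ribbed cap, 26 mm thick, 64 mm high; a bystander to leave alone. Origin: centre of its underside.
- tape: Roll of tape, 96 mm across, 25 mm high; a bystander to leave alone. Origin: centre of its underside.
Mind the look-alikes: they are no part of the job. Leave any blue look-alike of the block alone.

How it is judged:
On the way, in this order (a step that is already met when the one before it is completed fails the run):
1. the thermometer hangs by its loop on the peg, let go (y of thermo_loop in the frame of rod_stand between -0.012 and 0.012 m and x of thermo_loop in the frame of rod_stand between -0.043 and 0.006 m and z of thermo_loop in the frame of rod_stand between 0.138 and 0.157 m and contact force between thermometer and rod_stand above 0.2 N and contact force between thermometer and the fingers below 0.1 N and contact force between thermometer and heater below 0.1 N), for 0.3 s.
2. the block, still in its well, is rocked with its right end up (leans at least 0.035 rad) (z of block in the frame of heater below 0.08 m and angle between the z axis of block and the z axis of heater, either way round above 0.035 rad and y of lug in the frame of heater above 0.001 m), for 0.05 s.
3. then, still in its well, with its left end up (leans at least 0.035 rad) (z of block in the frame of heater below 0.08 m and angle between the z axis of block and the z axis of heater, either way round above 0.035 rad and y of lug in the frame of heater below -0.001 m), for 0.05 s.
At the end, for the whole second after the job is handed in: The gripper holds the block at rest, level within 0.15 rad, underside 3 to 60 mm above the heater's top, within 40 mm of the well's middle, clear of the heater; the heater stands flat; the thermometer hangs at rest by its loop on the peg, touched by neither fingers nor heater (all of step 1 and linear speed of thermometer below 0.05 m/s and z of block in the frame of heater between 0.085 and 0.142 m and horizontal distance between block and well_rim below 0.04 m and angle between block's own z axis and vertical below 0.15 rad and linear speed of block below 0.03 m/s and contact force between block and heater below 0.1 N and contact force between the fingers and block above 1 N and height (world z) of heater below 0.004 m and angle between heater's own z axis and vertical below 0.03 rad); the arm keeps its last pose, push and grip.
It fails at once if the heater is lifted or tipped off its feet (6 mm, 0.06 rad) or shifted more than 40 mm (height (world z) of heater above 0.006 m or angle between heater's own z axis and vertical above 0.06 rad or distance of heater from where it was at the start of the episode above 0.04 m).
It fails at once if another thing on the bench is pushed away by more than 30 mm (distance of any of timer, dropper, tape from where it was at the start of the episode above 0.03 m).
It also fails if it takes over 58 s, if anything falls off the work surface, if the arm or the gripper's body presses on something with over 40 N, if the wrist force passes 120 N, or if a joint passes its speed limit or range.

### The arm

A 6-joint arm with a two-finger parallel gripper is mounted at the origin on a cart in front of the work surface, level with it; the furniture and walls round the work are solid. World frame = base frame: x ahead of the robot, y to its left, z up, the work surface at z = 0. Lengths are in m, angles in rad, forces in N, time in s.
With the tool pointing down it reaches from about 0.35 to 0.775 m from the base axis. Payload 5.5 kg.
Tool frame: the origin (TCP) lies at the very end of the fingers, on their centre line; the grasp point (between the pads) lies env.pinch_z behind it (env.pinch_z is the distance from the TCP to the grasp point, in m); z points along the fingers, y is the line along which they close (so a half turn about z gives the same grasp; the last joint's range is limited). The gripper opens to 85 mm and grips with 20 to 120 N. Pads are 22 mm wide; open, the fingers measure 114 mm over their backs; the gripper's body (76 mm by 85 mm) begins 54 mm behind the grasp point. The pads swing forward as they close: fully open they stand 13 mm farther back than shut.
Start: joints at [1.196, 0.313, 0.046, 1.304, 0, 1.431], TCP at [0.134, 0.559, 0.231] pointing down, gripper open.
Joint ranges: [-2.76, 2.76], [-0.86, 1.69], [-1.03, 1.26], [-2.2, 2.34], [-1.47, 1.5], [-3.14, 3.14]. Speed limits (rad/s): [2.57, 2.57, 3.14, 3.14, 3.14, 3.14].

### API

Orientations are given as a unit quaternion [w, x, y, z].
In Python, from workcell import env, eyes gives the robot as it stands.
- The arm moves only by the shell command python3 -m jog 'ROWS' [FORCE]. ROWS is JSON, one flat list of numbers, 7 for each row, row after row: the shift along the world's x, y, z as a fraction of full scale, then the turn, a rotation vector about the world's x, y, z as a fraction of full scale, then the opening, from -1 (shut) to 1 (fully open), so that 0 is half open. A call has 1 to 12 rows; each row is the pose to reach, as a shift and turn from the pose commanded when the call began, turning the shorter way round; what a row does not reach only later rows make up. Full scale, the value 1, is 20 cm for a shift and pi rad for a turn. A row lasts 1/12 s, in which the tool goes at most 41.7 mm and 7.16 degrees, less where a joint would pass 70% of its speed; a pose out of reach is approached as far as the arm can. A call with a number of a shift or a turn outside -1 to 1 is refused whole. A call with a gripper value outside its range is refused whole. The fingers move at their own pace and stop on an object; FORCE is the grip in N (left out, the last holds). Time passes only in rows, so rows that repeat a pose let the fingers close. It gives the time, the measured TCP pose, the force, the opening and the grip force at its end, in the units of the state.
- env.get_state(): the state, without advancing time (a new reading comes with each control period).
- eyes.read_camera(name): name is "scene" or "top"; returns (picture, depth): 420x560x3 uint8, red, green, blue; 420x560 float32, m along the optical axis (not along the pixel's ray), 0 where there is no reading.
- eyes.calibration(name): a dict with "fx", "fy", "cx", "cy" (pixels), "R" (3x3) and "t" (3): a world point X has camera coordinates R X + t. Camera axes: x right, y down, z forward; pixel columns grow to the right and rows downward; lengths in m; the calibration is good to about 2 mm. A picture is of the moment at which its call begins. calibration takes no time and is no camera call.
- env.hand_in(): hands the job in; it is judged then, once.
The state is a dict: "clock": time; "joint_pos": joint angles; "qvel": joint speeds; "tau": joint torques, N m; "tcp_pos": TCP position; "orientation": TCP orientation; "wrist_force": force on the tool from outside, world axes, zero at the start; "ft_torque": the same for the moment, N m; "finger_gap": finger opening in m; "grip_force": force on a finger pad.
Only numpy, scipy, OpenCV 4.12 (cv2) and the standard library are available. Lean on these libraries where they do the work, as an engineer would, in place of code of your own. Each camera call takes 0.05 s, during which the arm holds its last target. There are 200 camera calls.

## Working session

There is one attempt and no reset: what is moved stays moved. The work goes in short steps, Python scripts to look and compute and a shell command to move; the robot and the scene stay as the last step left them, time stands still between calls to the robot, and variables do not carry over. Pictures are saved under pics/ and viewed, at most 13 in all, crops included, and the job is handed in when it is done.

```bash
mkdir -p pics; cat > h.py <<'E'
import numpy as np, cv2
from workcell import env, eyes
def shot(n,f=None):
    p,d=eyes.read_camera(n)
    if f: cv2.imwrite(f,p[:,:,::-1])
    np.savez('%s.npz'%n,p=p,d=d)
    return p,d
def world(n,d):
    c=eyes.calibration(n);v,u=np.mgrid[:d.shape[0],:d.shape[1]]
    X=np.stack([(u-c['cx'])/c['fx']*d,(v-c['cy'])/c['fy']*d,d],-1)
    W=(X-c['t'])@np.array(c['R']); W[d==0]=np.nan
    return W
E
python3 - <<'E'
from h import *
a,_=shot('scene','pics/s1.png');b,_=shot('top','pics/t1.png')
print(env.get_state(),env.pinch_z)
for n in('scene','top'):
    c=eyes.calibration(n);print(n,c['fx'],-np.array(c['R']).T@c['t'],np.round(c['R'],2).tolist())
E
```

```text
{'clock': 0.1, 'joint_pos': array([1.19635742e+00, 3.13930210e-01, 4.50963623e-02, 1.30360318e+00,
       4.70911948e-07, 1.43120827e+00]), 'qvel': array([-0.00087536, -0.00303838,  0.00344835,  0.00020037, -0.00139329,
       -0.00049433]), 'tau': array([ 2.68631571e-03, -4.81726599e+01,  2.99243671e+01,  1.27366197e-02,
       -1.37944094e-04,  1.32049882e-05]), 'tcp_pos': array([0.13363596, 0.55878786, 0.23049679]), 'orientation': array([-2.08754751e-04,  1.17155714e-01,  9.93113219e-01, -7.93342883e-04]), 'wrist_force': array([ 0.92251679,  0.55566062, -0.40339076]), 'ft_torque': array([ 0.03880542, -0.0063206 , -0.04225276]), 'grip_force': 0.0, 'finger_gap': 0.08570429408878537} 0.0187
scene 441.0080223952501 [-0.08920239 -0.81206091  0.58090797] [[0.81, -0.59, 0.0], [-0.24, -0.33, -0.91], [0.54, 0.74, -0.41]]
top 392.114648930748 [ 0.39121662 -0.0180296   1.02170162] [[0.02, -1.0, -0.01], [-0.99, -0.02, -0.14], [0.14, 0.01, -0.99]]
```

View pics/s1.png

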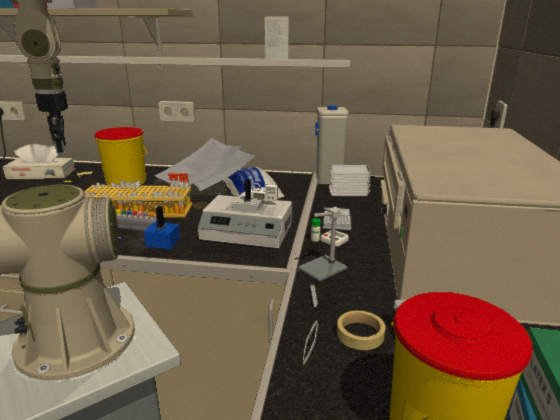

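View pics/t1.png

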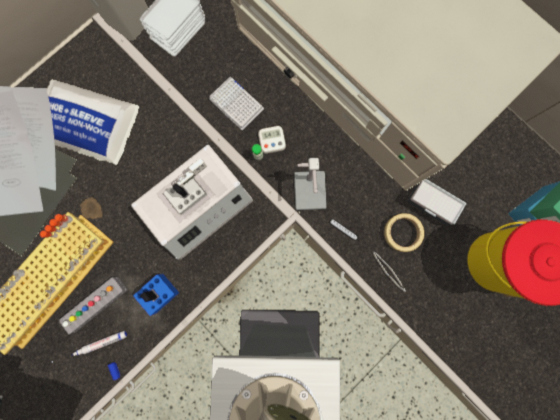

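Top view: the heater is at about (192,200), its black lug at (180,188) and the white thermometer case at (188,168). The rod stand is at (312,180), timer (272,140), dropper (257,152), tape (404,232). Candidates for the block: the one in the heater well (185,190), or the blue look-alike with a black lug at (155,293). I choose the heater one. The scene view agrees: lug (248,190), blue (162,235).

```bash
python3 - <<'E'
from h import *
b=np.load('top.npz');p,d=b['p'],b['d'];W=world('top',d)
s=np.load('scene.npz');Ws=world('scene',s['d'])
c1=cv2.resize(p[140:265,125:260],None,fx=3.7,fy=3.7,interpolation=2)
c2=cv2.resize(p[140:215,265:335],None,fx=4,fy=4,interpolation=2)
c3=cv2.resize(s['p'][170:280,195:355],None,fx=2.3,fy=2.3,interpolation=2)
o=np.zeros((470+260,800,3),np.uint8)
o=np.zeros((600,800,3),np.uint8);o[:462,:499]=c1[:462,:499];o[:300,505:785]=c2;o[310:310+253,432:432+368]=c3[:253]
cv2.imwrite('pics/crop1.png',o[:,:,::-1])
# heater top plane
reg=np.zeros(d.shape,bool);reg[140:265,125:260]=1
m=reg&(abs(W[...,2]-.082)<.008)
m=cv2.morphologyEx(m.astype(np.uint8),cv2.MORPH_OPEN,np.ones((3,3)))
n,l,st,_=cv2.connectedComponentsWithStats(m);k=1+st[1:,4].argmax()
P=W[l==k];print(len(P),np.median(P[:,2]))
r=cv2.minAreaRect(P[:,:2].astype(np.float32)*1000);print(r)
print(cv2.boxPoints(r))
for nm,WW,rg in(('top',W,(130,265,120,260)),('sc',Ws,(165,250,190,300))):
    q=WW[rg[0]:rg[1],rg[2]:rg[3]].reshape(-1,3)
    for a,b_ in((.095,.105),(.12,.14),(.14,.152),(.152,.18)):
        z=q[(q[:,2]>a)&(q[:,2]<b_)&(q[:,0]<.9)];print(nm,a,b_,len(z),z.mean(0),z.min(0),z.max(0))
E
```

```text
4020 0.08138317531681394
((550.005615234375, 224.97222900390625), (133.12486267089844, 240.6928253173828), 40.218727111816406)
[[421.47098 273.8871 ]
 [576.8881   90.09767]
 [678.5403  176.05737]
 [523.1231  359.8468 ]]
top 0.095 0.105 521 [0.54706987 0.22418878 0.09802943] [0.50368167 0.17412336 0.09501067] [0.61524444 0.27620184 0.10491187]
top 0.12 0.14 137 [0.58557639 0.20842679 0.12685832] [0.54033681 0.17271    0.12002406] [0.61767832 0.23409884 0.13980499]
top 0.14 0.152 121 [0.59970076 0.19679477 0.14365412] [0.53967256 0.17341359 0.14000222] [0.62490467 0.23118477 0.15127699]
top 0.152 0.18 70 [0.55059781 0.22491253 0.16011791] [0.53958181 0.21521035 0.15287313] [0.56206776 0.2368426  0.16441321]
sc 0.095 0.105 230 [0.5517659  0.21590661 0.09913434] [0.50207396 0.17421204 0.09500058] [0.62211938 0.27259583 0.1049225 ]
sc 0.12 0.14 169 [0.58394698 0.20255505 0.12877044] [0.53816209 0.17038988 0.120056  ] [0.62540555 0.23706011 0.139973  ]
sc 0.14 0.152 74 [0.57906352 0.20430127 0.14452146] [0.53639451 0.16924911 0.14002256] [0.62413565 0.22894413 0.15187255]
sc 0.152 0.18 32 [0.54628381 0.22097727 0.15875721] [0.53542758 0.21244049 0.15246469] [0.56090427 0.24154022 0.16390237]
```

View pics/crop1.png

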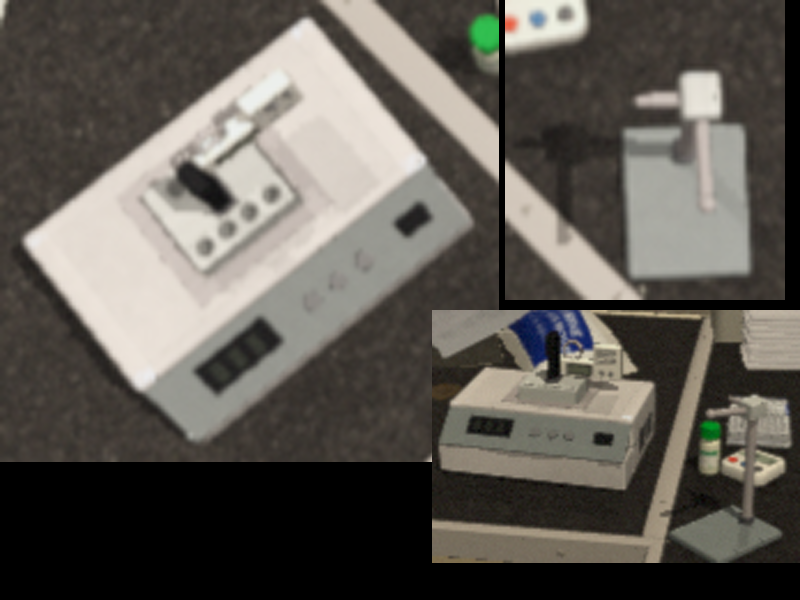

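The crop confirms the choice: in the heater well is an aluminium block with a black lug. Next to it is the white flag thermometer, with its grip part at the heater's -y end. The stand's peg points left in the top image (world +y).

```bash
python3 - <<'E'
from h import *
b=np.load('top.npz');p,d=b['p'],b['d'];W=world('top',d)
s=np.load('scene.npz');Ws=world('scene',s['d'])
a=np.radians(40.2);X=np.array([np.cos(a),np.sin(a)]);Y=np.array([-X[1],X[0]]);O=np.array([.551,.226])
for nm,WW in(('top',W),('sc',Ws)):
    q=WW.reshape(-1,3);h=np.stack([(q[:,:2]-O)@X,(q[:,:2]-O)@Y],-1)
    k=(abs(h[:,0])<.05)&(abs(h[:,1])<.12)
    for t,lo,hi in(('lug',.155,.17),('case',.139,.150),('blocktop',.094,.102),('loop/low',.116,.128)):
        m=k&(q[:,2]>lo)&(q[:,2]<hi);z=h[m]*1000
        if len(z):print(nm,t,len(z),np.median(z,0).round(1),np.percentile(z,3,axis=0).round(1),np.percentile(z,97,axis=0).round(1),'z',np.median(q[m,2]).round(4))
    z=h[k&(q[:,2]>.126)&(q[:,2]<.15)]*1000;print(nm,'prof y',np.histogram(z[:,1],np.arange(-90,31,6))[0])
# stand
for nm,WW,(r0,r1,c0,c1) in(('top',W,(145,215,285,335)),('sc',Ws,(195,285,295,355))):
    q=WW[r0:r1,c0:c1].reshape(-1,3)
    for lo,hi in((.006,.015),(.06,.13),(.143,.175)):
        m=(q[:,2]>lo)&(q[:,2]<hi)&(q[:,0]<.75)&(q[:,0]>.35);z=q[m];print(nm,lo,len(z),cv2.minAreaRect((z[:,:2]*1000).astype(np.float32)))
        if lo>.1 :
            bins=np.arange(-.2,.1,.008)
            for y0 in bins:
                w=z[(z[:,1]>=y0)&(z[:,1]<y0+.008)]
                if len(w):print('  y',round(y0+.004,3),len(w),'x',w[:,0].min().round(3),np.median(w[:,0]).round(4),w[:,0].max().round(3),'z',w[:,2].max().round(4))
E
```

```text
top lug 66 [-0.3 -0.7] [-11.2  -6.9] [11.3  5.9] z 0.1605
top case 125 [ 20.2 -61. ] [-10.4 -82.5] [28.  -3.1] z 0.143
top blocktop 526 [-5.5  7.4] [-30.8 -37. ] [29.3 36.1] z 0.0976
top loop/low 136 [ 17.8 -30.3] [-10.6 -77.1] [27.  -0.7] z 0.121
top prof y [ 1 20 20 20 22 20 20  0  0  6  6  5  7 14  8  5  0  0  0  0]
sc lug 27 [-9.4 -1.6] [-16.1  -5.8] [9.6 6.1] z 0.1599
sc case 78 [ 14.3 -26.1] [-14.2 -81.3] [23.8  6.9] z 0.1438
sc blocktop 203 [-12.4  -4.2] [-34.6 -42.2] [23.  36.6] z 0.0983
sc loop/low 126 [ 13.8 -33. ] [-13.  -82.2] [24.1  1.3] z 0.1217
sc prof y [ 0 18 15 15 14 13 16  0  0  2  9  3  3 14 27 15  4  0  0  0]
top 0.006 971 ((611.966796875, -69.89862060546875), (179.8125457763672, 100.37999725341797), 3.41410493850708)
top 0.06 15 ((608.0805053710938, -78.09943389892578), (9.316750526428223, 2.8417460918426514), 63.98598861694336)
top 0.143 232 ((587.6978149414062, -83.01781463623047), (76.7723388671875, 45.532012939453125), 28.56737518310547)
  y -0.092 13 x 0.548 0.6081 0.622 z 0.1623
  y -0.084 109 x 0.545 0.5899 0.624 z 0.1684
  y -0.076 67 x 0.547 0.6038 0.624 z 0.1623
  y -0.068 20 x 0.6 0.6114 0.624 z 0.1628
  y -0.06 12 x 0.609 0.6109 0.614 z 0.1552
  y -0.052 8 x 0.608 0.6103 0.613 z 0.1539
  y -0.044 3 x 0.609 0.6093 0.611 z 0.1534
sc 0.006 750 ((665.017822265625, 7.5737762451171875), (378.32086181640625, 136.34442138671875), 48.85122299194336)
sc 0.06 146 ((638.4080810546875, -9.854248046875), (170.50210571289062, 21.046201705932617), 64.54121398925781)
sc 0.143 172 ((584.6119995117188, -85.45054626464844), (75.07798767089844, 44.86296463012695), 28.57827377319336)
  y -0.092 61 x 0.544 0.6084 0.623 z 0.1634
  y -0.084 81 x 0.543 0.5833 0.62 z 0.1651
  y -0.076 16 x 0.596 0.6032 0.621 z 0.162
  y -0.068 3 x 0.599 0.5996 0.616 z 0.1598
  y -0.06 5 x 0.606 0.6061 0.61 z 0.1555
  y -0.052 6 x 0.605 0.6062 0.608 z 0.155
```

```bash
python3 - <<'E'
from h import *
b=np.load('top.npz');W=world('top',b['d'])
s=np.load('scene.npz');Ws=world('scene',s['d'])
for nm,WW,(r0,r1,c0,c1) in(('top',W,(145,215,285,335)),('sc',Ws,(195,285,295,355))):
    q=WW[r0:r1,c0:c1].reshape(-1,3)
    z=q[(q[:,2]>.14)&(q[:,2]<.18)&(q[:,0]<.7)]
    for x0 in np.arange(.53,.64,.008):
        w=z[(z[:,0]>=x0)&(z[:,0]<x0+.008)]
        if len(w):print(nm,'x',round(x0+.004,3),len(w),'y',w[:,1].min().round(4),np.median(w[:,1]).round(4),w[:,1].max().round(4),'z',w[:,2].max().round(4))
g=b['p'].astype(int)[145:215,285:335]
print(W[185:192,300:330,2].round(3)[::3,::3])
print('base px z',[(v,u,W[v,u].round(3)) for v,u in((200,300),(205,320),(175,300),(172,320))])
E
```

```text
top x 0.542 3 y -0.0857 -0.0834 -0.0812 z 0.1628
top x 0.55 13 y -0.0881 -0.0833 -0.079 z 0.1684
top x 0.558 14 y -0.0857 -0.0834 -0.0792 z 0.1632
top x 0.566 12 y -0.086 -0.0824 -0.0792 z 0.1621
top x 0.574 13 y -0.0863 -0.0815 -0.0791 z 0.1597
top x 0.582 12 y -0.0861 -0.0815 -0.0791 z 0.1585
top x 0.59 9 y -0.0839 -0.0815 -0.0793 z 0.1562
top x 0.598 30 y -0.091 -0.0803 -0.0702 z 0.1598
top x 0.606 46 y -0.0903 -0.0744 -0.0454 z 0.1624
top x 0.614 53 y -0.0902 -0.0765 -0.0452 z 0.1628
top x 0.622 28 y -0.0902 -0.0799 -0.0697 z 0.1619
sc x 0.542 7 y -0.0895 -0.0855 -0.0818 z 0.1649
sc x 0.55 9 y -0.0888 -0.0859 -0.0818 z 0.1651
sc x 0.558 10 y -0.0881 -0.0854 -0.0828 z 0.164
sc x 0.566 9 y -0.0882 -0.0856 -0.082 z 0.1617
sc x 0.574 5 y -0.0859 -0.0858 -0.0842 z 0.1591
sc x 0.582 8 y -0.0877 -0.0853 -0.0829 z 0.1575
sc x 0.59 9 y -0.0862 -0.0829 -0.0818 z 0.1571
sc x 0.598 42 y -0.0939 -0.0847 -0.0702 z 0.1613
sc x 0.606 36 y -0.0941 -0.0877 -0.0483 z 0.1628
sc x 0.614 26 y -0.0939 -0.0895 -0.0584 z 0.1621
sc x 0.622 15 y -0.0914 -0.0897 -0.0751 z 0.1613
[[ 0.012  0.009  0.009  0.008  0.01   0.16   0.007  0.01   0.012  0.001]
 [ 0.008  0.011  0.013  0.01   0.011  0.16   0.01   0.011  0.008  0.001]
 [ 0.011  0.008  0.009  0.006  0.008  0.165  0.009  0.009  0.006 -0.   ]]
base px z [(200, 300, array([ 0.55 , -0.056,  0.012])), (205, 320, array([ 0.539, -0.108,  0.008])), (175, 300, array([ 0.618, -0.055,  0.009])), (172, 320, array([ 0.626, -0.108,  0.012]))]
```

The depth profile shows the peg pointing to world -x (tip ball near x 0.546, y -0.084, z 0.160), while the leftward stub is only a clamp knob. The thermometer grip is near (0.608, 0.189, 0.131). Moving above it now.

```bash
python3 -m jog '[0.79,-0.62,0,0,0,-0.2,1, 0.79,-0.62,0,0,0,-0.2,1, 0.79,-0.62,0,0,0,-0.2,1, 0.79,-0.62,0,0,0,-0.2,1, 0.79,-0.62,0,0,0,-0.2,1, 0.79,-0.62,0,0,0,-0.2,1]'
python3 -m jog '[0.79,-0.62,0,0,0,0,1, 0.79,-0.62,0,0,0,0,1, 0.79,-0.62,0,0,0,0,1, 0.79,-0.62,0,0,0,0,1, 0.79,-0.62,0,0,0,0,1, 0.79,-0.62,0,0,0,0,1]'
python3 -m jog '[0.79,-0.61,0,0,0,0,1, 0.79,-0.61,0,0,0,0,1, 0.79,-0.61,0,0,0,0,1, 0.79,-0.61,0,0,0,0,1, 0.79,-0.61,0,0,0,0,1, 0.79,-0.61,0,0,0,0,1]'
python3 - <<'E'
from h import *
s=env.get_state();q=s['orientation'];from scipy.spatial.transform import Rotation as R
M=R.from_quat(q[[1,2,3,0]]).as_matrix();print(np.degrees(np.arctan2(M[1,1],M[0,1])),M[:,2],s['joint_pos'])
a,_=shot('scene')
b,_=shot('top')
c1=cv2.resize(b[130:240,130:260],None,fx=3,fy=3,interpolation=2);c2=cv2.resize(a[90:260,180:340],None,fx=2.5,fy=2.5,interpolation=2)
o=np.zeros((430,800,3),np.uint8);o[:330,:390]=c1;o[:425,395:795]=c2;cv2.imwrite('pics/c2.png',o[:,:,::-1])
E
```

```text
clock: 0.6
tcp_pos: [0.2959, 0.4318, 0.2309]
orientation: [0.001, 0.423, 0.906, -0.001]
wrist_force: [0.3, -0.1, 0.5]
finger_gap: 0.0852
grip_force: 0.0
clock: 1.1
tcp_pos: [0.4543, 0.3078, 0.2306]
orientation: [0.001, 0.421, 0.907, -0.0]
wrist_force: [1.1, 0.2, -0.0]
finger_gap: 0.0851
grip_force: 0.0
clock: 1.6
tcp_pos: [0.6119, 0.1854, 0.2296]
orientation: [0.001, 0.421, 0.907, -0.0]
wrist_force: [-1.2, -0.1, 0.1]
finger_gap: 0.0853
grip_force: 0.0
40.25239414196665 [ 6.99306785e-04 -1.40721900e-03 -9.99998765e-01] [ 0.16952386  0.44276689  0.2316498   1.35922738 -0.00150503  1.03778275]
```

View pics/c2.png

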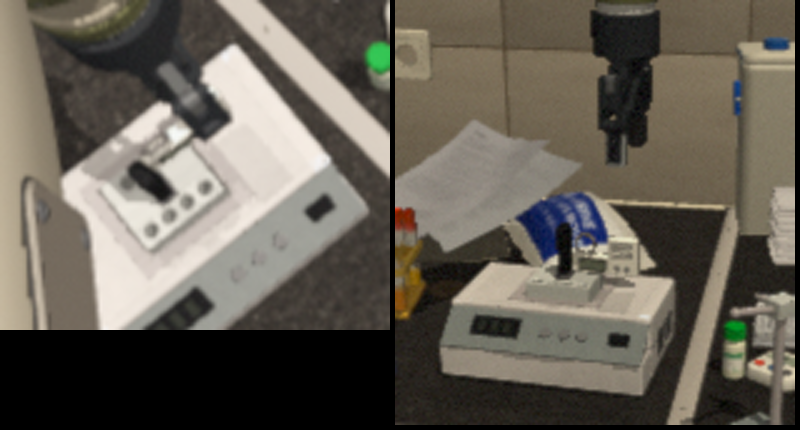

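The open fingers stand above the white grip part in both views (top crop (200,110), scene crop (615,150)). Descending and gripping.

```bash
python3 -m jog '[-0.02,0.02,-0.3,0,0,0,1, -0.02,0.02,-0.59,0,0,0,1, -0.02,0.02,-0.59,0,0,0,1, -0.02,0.02,-0.59,0,0,0,1, -0.02,0.02,-0.59,0,0,0,-0.9, -0.02,0.02,-0.59,0,0,0,-0.9, -0.02,0.02,-0.59,0,0,0,-0.9, -0.02,0.02,-0.59,0,0,0,-0.9, -0.02,0.02,-0.59,0,0,0,-0.9, -0.02,0.02,-0.59,0,0,0,-0.9]' 35
```

```text
clock: 2.53
tcp_pos: [0.6048, 0.1934, 0.115]
orientation: [0.001, 0.418, 0.908, 0.001]
wrist_force: [1.0, -1.4, 7.7]
finger_gap: 0.0134
grip_force: 39.0
```

```bash
python3 -m jog '[0,0,0,0,0,0,-0.9, 0,0,0,0,0,0,-0.9]'; python3 -m jog '[0,0,0.08,0,0,0,-0.9, 0,0,0.16,0,0,0,-0.9, 0,0,0.24,0,0,0,-0.9, 0,0,0.32,0,0,0,-0.9, 0,0,0.45,0,0,0,-0.9, 0,0,0.45,0,0,0,-0.9]'
python3 - <<'E'
from h import *
a,_=shot('scene')
b,_=shot('top')
c1=cv2.resize(b[130:240,130:260],None,fx=3,fy=3,interpolation=2);c2=cv2.resize(a[90:260,180:340],None,fx=2.5,fy=2.5,interpolation=2)
o=np.zeros((430,800,3),np.uint8);o[:330,:390]=c1;o[:425,395:795]=c2;cv2.imwrite('pics/c3.png',o[:,:,::-1])
E
```

```text
clock: 2.7
tcp_pos: [0.6048, 0.1934, 0.115]
orientation: [0.001, 0.418, 0.908, 0.001]
wrist_force: [-0.7, 0.2, 6.1]
finger_gap: 0.0134
grip_force: 38.5
clock: 3.2
tcp_pos: [0.6059, 0.1935, 0.2084]
orientation: [0.003, 0.418, 0.908, 0.002]
wrist_force: [0.7, -0.0, 0.1]
finger_gap: 0.0135
grip_force: 37.6
```

View pics/c3.png

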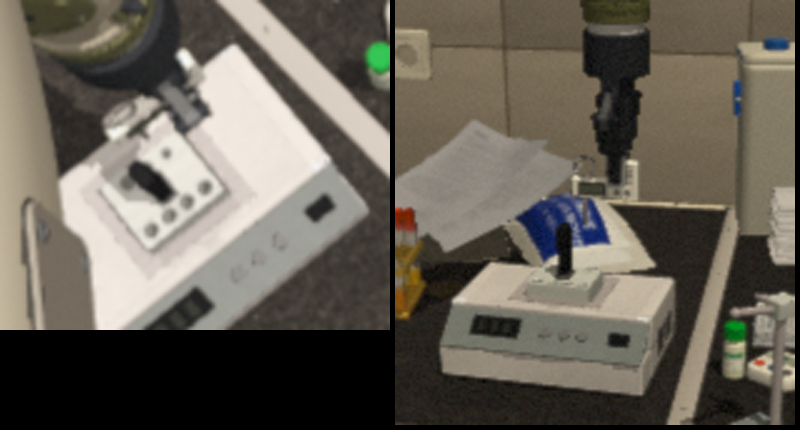

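The thermometer is out of the block and held, seen at scene crop (605,185) with its stem free. Carrying it towards the peg, raised and turned to the peg's axis.

```bash
python3 -m jog '[0,0,0.2,0,0,0,-0.9, 0,-0.2,0.2,0,0,-0.03,-0.9, -0.1,-0.4,0.2,0,0,-0.07,-0.9, -0.2,-0.6,0.2,0,0,-0.11,-0.9, -0.3,-0.8,0.2,0,0,-0.15,-0.9, -0.4,-0.9,0.2,0,0,-0.19,-0.9, -0.47,-1,0.2,0,0,-0.209,-0.9, -0.47,-1,0.2,0,0,-0.209,-0.9, -0.47,-1,0.2,0,0,-0.209,-0.9]'
python3 -m jog '[-0.1,-0.2,-0.05,0,0,0,-0.9, -0.1,-0.4,-0.1,0,0,0,-0.9, -0.1,-0.6,-0.15,0,0,0,-0.9, -0.1,-0.6,-0.2,0,0,0,-0.9, -0.1,-0.6,-0.2,0,0,0,-0.9]'
python3 - <<'E'
from h import *
s=env.get_state();q=s['orientation'];from scipy.spatial.transform import Rotation as R
M=R.from_quat(q[[1,2,3,0]]).as_matrix();print(np.degrees(np.arctan2(M[1,1],M[0,1]))%180,M[:,2],s['tcp_pos'])
a,_=shot('scene')
b,_=shot('top')
c1=cv2.resize(b[120:240,240:340],None,fx=4,fy=4,interpolation=2);c2=cv2.resize(a[130:280,260:360],None,fx=4,fy=4,interpolation=2)
o=np.zeros((600,800,3),np.uint8);o[:480,:400]=c1;o[:600,400:800]=c2;cv2.imwrite('pics/c4.png',o[:,:,::-1])
E
```

```text
clock: 4.05
tcp_pos: [0.5086, -0.0077, 0.2423]
orientation: [-0.001, 0.69, 0.724, -0.0]
wrist_force: [1.0, 0.3, -0.3]
finger_gap: 0.0135
grip_force: 37.5
clock: 4.47
tcp_pos: [0.4891, -0.1277, 0.2003]
orientation: [-0.002, 0.69, 0.724, -0.001]
wrist_force: [-0.2, 0.7, -0.1]
finger_gap: 0.0133
grip_force: 37.5
2.8097958399343246 [-0.00374937  0.00193754 -0.99999109] [ 0.48911885 -0.12768099  0.20030428]
```

View pics/c4.png

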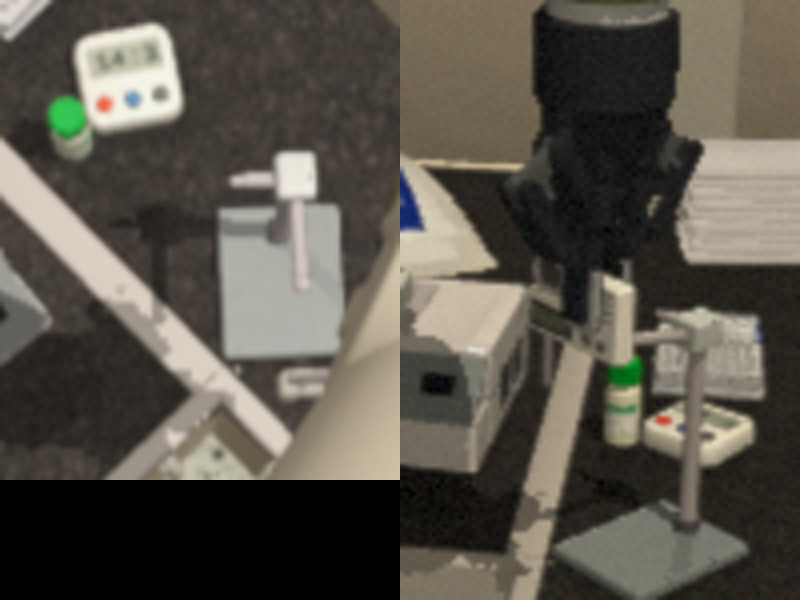

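The scene view shows the held thermometer edge-on at crop (600,310), and its loop wires stand at (540,270) behind the fingers. The peg is at (655,337). The top view is blocked by the arm, so I measure with scene depth.

```bash
python3 - <<'E'
from h import *
s=np.load('scene.npz');W=world('scene',s['d']);p=s['p'].astype(int)
q=W[180:240,285:325].reshape(-1,3);c=p[180:240,285:325].reshape(-1,3)
vv,uu=np.mgrid[180:240,285:325];uv=np.stack([uu,vv],-1).reshape(-1,2)
k=(abs(q[:,0]-.489)<.04)&(q[:,1]>-.17)&(q[:,1]<-.04)&(q[:,2]>.09)&(q[:,2]<.26)&(c.sum(1)>250)
z=q[k];print(len(z),z.min(0),z.max(0))
for y0 in np.arange(-.17,-.04,.008):
    w=z[(z[:,1]>=y0)&(z[:,1]<y0+.008)]
    if len(w):print(round(y0,3),len(w),'x',w[:,0].min().round(3),w[:,0].max().round(3),'z',w[:,2].min().round(3),w[:,2].max().round(3))
# also the loop wire pixels: project expected loop center
cal=eyes.calibration('scene')
for P in((.487,-.0865,.218),(.487,-.0865,.230),(.487,-.0765,.218),(.487,-.0965,.218),(.487,-.0865,.149)):
    X=cal['R']@np.array(P)+cal['t'];print(P,(cal['fx']*X[0]/X[2]+cal['cx']).round(1),(cal['fy']*X[1]/X[2]+cal['cy']).round(1))
E
```

```text
294 [ 0.47400263 -0.15302765  0.15998115] [ 0.50741558 -0.07142141  0.23782353]
-0.154 110 x 0.481 0.497 z 0.184 0.23
-0.146 76 x 0.474 0.5 z 0.185 0.238
-0.138 37 x 0.477 0.507 z 0.185 0.236
-0.13 7 x 0.475 0.499 z 0.186 0.227
-0.122 8 x 0.481 0.484 z 0.187 0.196
-0.114 3 x 0.479 0.484 z 0.186 0.188
-0.106 6 x 0.478 0.484 z 0.189 0.209
-0.098 9 x 0.48 0.486 z 0.171 0.21
-0.09 18 x 0.48 0.488 z 0.16 0.211
-0.082 17 x 0.478 0.486 z 0.188 0.219
-0.074 3 x 0.481 0.484 z 0.204 0.208
(0.487, -0.0865, 0.218) 296.6 198.3
(0.487, -0.0865, 0.23) 296.7 193.3
(0.487, -0.0765, 0.218) 293.9 197.0
(0.487, -0.0965, 0.218) 299.4 199.6
(0.487, -0.0865, 0.149) 296.1 226.1
```

```bash
python3 -m jog '[0,0.015,-0.1,0,0,0,-0.9, 0.08,0.015,-0.2,0,0,0,-0.9, 0.14,0.015,-0.3,0,0,0,-0.9, 0.14,0.015,-0.3,0,0,0,-0.9, 0.14,0.015,-0.3,0,0,0,-0.9]'
python3 - <<'E'
from h import *
a,_=shot('scene');W=world('scene',_)
print(env.get_state()['tcp_pos'])
q=W[185:260,285:330].reshape(-1,3);c=a[185:260,285:330].reshape(-1,3).astype(int)
k=(abs(q[:,0]-.515)<.027)&(q[:,1]>-.17)&(q[:,1]<-.04)&(q[:,2]>.09)&(q[:,2]<.2)&(c.sum(1)>250);z=q[k]
g=z[z[:,1]<-.14];print('face y',np.median(g[:,1]),'ztop',g[:,2].max(),'zbot',g[:,2].min(),'far y',np.percentile(z[:,1],98))
cv2.imwrite('pics/c5.png',cv2.resize(a[170:260,270:360],None,fx=6.5,fy=6.5,interpolation=2)[:,:,::-1])
E
```

```text
clock: 4.98
tcp_pos: [0.5176, -0.1217, 0.1428]
orientation: [-0.001, 0.688, 0.726, -0.0]
wrist_force: [0.2, -0.2, -1.0]
finger_gap: 0.0137
grip_force: 37.5
[ 0.51787734 -0.12223865  0.14378016]
face y -0.14365174544216036 ztop 0.17272930590803887 zbot 0.12722928605485703 far y -0.06959763583695289
```

View pics/c5.png

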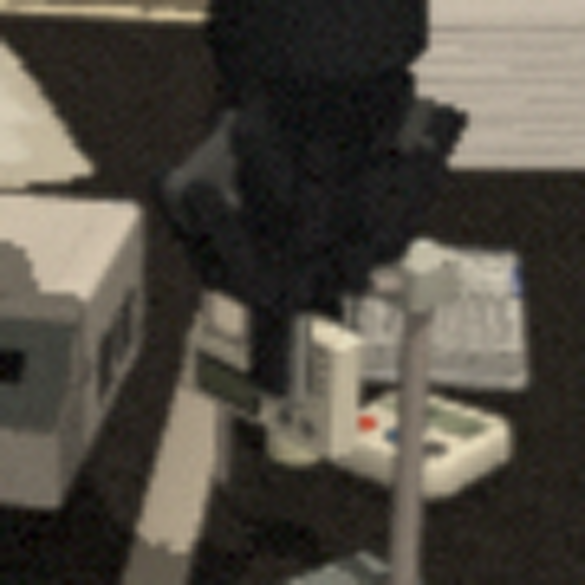

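```bash
python3 -m jog '[0,-0.008,-0.018,0,0,0,-0.9, 0.05,-0.008,-0.018,0,0,0,-0.9, 0.1,-0.008,-0.018,0,0,0,-0.9, 0.15,-0.008,-0.018,0,0,0,-0.9]';python3 -m jog '[0.03,0,-0.003,0,0,0,-0.9, 0.06,0.002,-0.008,0,0,0,-0.9]'; python3 -m jog '[0.03,0.002,-0.006,0,0,0,-0.9, 0.06,0.003,-0.013,0,0,0,-0.9, 0.08,0.003,-0.018,0,0,0,-0.9, 0.08,0.003,-0.018,0,0,0,-0.9]'
python3 - <<'E'
from h import *
a,_=shot('scene')
cv2.imwrite('pics/c6.png',cv2.resize(a[170:260,270:360],None,fx=6.5,fy=6.5,interpolation=2)[:,:,::-1])
E
```

```text
clock: 5.37
tcp_pos: [0.5493, -0.1256, 0.1408]
orientation: [0.001, 0.689, 0.725, 0.001]
wrist_force: [0.2, 1.3, -0.8]
finger_gap: 0.0133
grip_force: 37.5
clock: 5.53
tcp_pos: [0.5612, -0.1252, 0.1387]
orientation: [0.001, 0.689, 0.725, 0.0]
wrist_force: [-0.3, -0.1, -1.1]
finger_gap: 0.0135
grip_force: 37.5
clock: 5.87
tcp_pos: [0.5764, -0.1243, 0.1341]
orientation: [-0.0, 0.689, 0.725, 0.0]
wrist_force: [0.1, 0.7, -0.1]
finger_gap: 0.0131
grip_force: 37.5
```

View pics/c6.png

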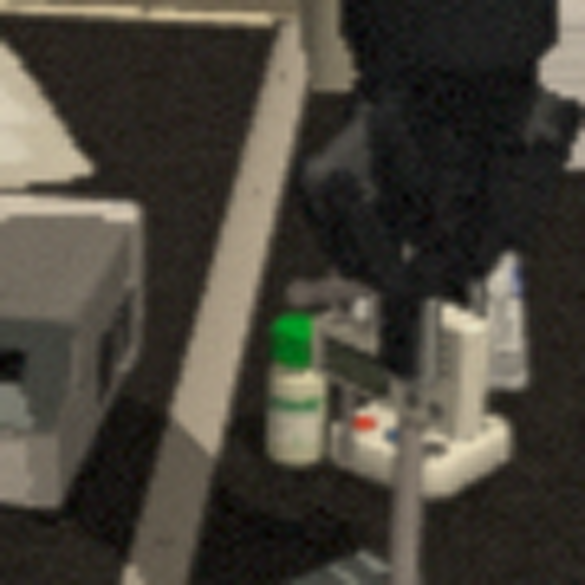

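The peg's tip shows at (295,293), in front of the case, and the loop wire is at (365,300): the loop seems threaded. I lower it to feel the contact.

```bash
python3 -m jog '[0,0,-0.015,0,0,0,-0.9, 0,0,-0.03,0,0,0,-0.9, 0,0,-0.03,0,0,0,-0.9]';python3 -m jog '[0,0,-0.02,0,0,0,-0.9, 0,0,-0.02,0,0,0,-0.9]'
```

```text
clock: 6.17
tcp_pos: [0.576, -0.1243, 0.1293]
orientation: [0.001, 0.689, 0.725, 0.001]
wrist_force: [-1.0, 1.2, 5.0]
finger_gap: 0.0133
grip_force: 38.6
clock: 6.33
tcp_pos: [0.5761, -0.1239, 0.1259]
orientation: [0.001, 0.689, 0.725, 0.001]
wrist_force: [-1.2, 1.8, 8.0]
finger_gap: 0.0135
grip_force: 39.7
```

```bash
python3 -m jog '[0,0,0.015,0,0,0,-0.9, 0,0,0.015,0,0,0,-0.6, 0,0,0.015,0,0,0,-0.2, 0,0,0.015,0,0,0,0, 0,0,0.015,0,0,0,0, 0,0,0.015,0,0,0,0, 0,0,0.015,0,0,0,0]'
python3 -m jog '[0,0,0.1,0,0,0,0, 0,0,0.3,0,0,0,0, 0,0,0.5,0,0,0,0, -0.1,0.1,0.6,0,0,0.04,0, -0.2,0.4,0.6,0,0,0.1,0, -0.2,0.6,0.6,0,0,0.14,0, -0.2,0.8,0.6,0,0,0.18,0, -0.2,1,0.6,0,0,0.209,0, -0.2,1,0.6,0,0,0.209,0]'
python3 - <<'E'
from h import *
a,_=shot('scene');b,_=shot('top');s=env.get_state();print(s['tcp_pos'],s['joint_pos'])
c1=cv2.resize(b[120:240,240:340],None,fx=4,fy=4,interpolation=2);c2=cv2.resize(a[130:280,260:360],None,fx=4,fy=4,interpolation=2)
o=np.zeros((600,800,3),np.uint8);o[:480,:400]=c1;o[:600,400:800]=c2;cv2.imwrite('pics/c7.png',o[:,:,::-1])
E
```

```text
clock: 6.92
tcp_pos: [0.5757, -0.1244, 0.1273]
orientation: [-0.0, 0.689, 0.725, -0.0]
wrist_force: [0.0, -1.0, 0.3]
finger_gap: 0.0425
grip_force: 0.0
clock: 7.67
tcp_pos: [0.5349, 0.0799, 0.2479]
orientation: [-0.0, 0.414, 0.91, 0.001]
wrist_force: [0.1, -1.0, -0.2]
finger_gap: 0.0427
grip_force: 0.0
[0.53532849 0.07860453 0.24761357] [-2.88973897e-03  2.42642995e-01 -9.20196022e-03  1.31876403e+00
  5.03521446e-04  8.54999326e-01]
```

View pics/c7.png

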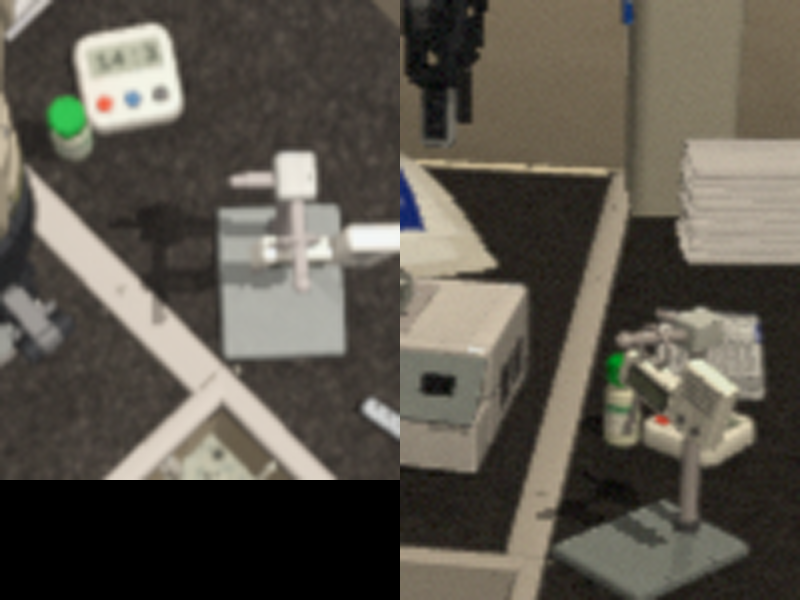

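The thermometer hangs by its loop on the peg: top crop (300,250), and in the scene crop it has swung down at (690,390). Next, re-check the lug.

```bash
python3 - <<'E'
from h import *
a=np.radians(40.2);X=np.array([np.cos(a),np.sin(a)]);Y=np.array([-X[1],X[0]]);O=np.array([.551,.226])
for n in('top','scene'):
    b=np.load(n+'.npz');q=world(n,b['d']).reshape(-1,3);h=np.stack([(q[:,:2]-O)@X,(q[:,:2]-O)@Y],-1)
    k=(abs(h[:,0])<.04)&(abs(h[:,1])<.045)
    for lo,hi in((.152,.17),(.093,.103)):
        m=k&(q[:,2]>lo)&(q[:,2]<hi);z=h[m]*1000
        if len(z)>5:
            r=cv2.minAreaRect(z.astype(np.float32));print(n,lo,len(z),np.round(r[0],1),np.round(r[1],1),r[2],np.median(q[m,2]))
E
```

```text
scene 0.152 31 [-6.2  0.3] [12.7 25.5] 89.5995864868164 0.1599487066496783
scene 0.093 232 [-4.   0.3] [68.  78.7] 3.4604196548461914 0.09816257438030446
```

```bash
python3 -m jog '[0.04,0.3,0,0,0,0.25,0, 0.08,0.7,0,0,0,0.495,0, 0.08,0.7,0,0,0,0.495,0, 0.08,0.7,0,0,0,0.495,0, 0.08,0.7,0,0,0,0.495,0, 0.08,0.7,0,0,0,0.495,0, 0.08,0.7,0,0,0,0.495,0, 0.08,0.7,0,0,0,0.495,0, 0.08,0.7,0,0,0,0.495,0, 0.08,0.7,0,0,0,0.495,0, 0.08,0.7,0,0,0,0.495,0, 0.08,0.7,0,0,0,0.495,0]';python3 -m jog '[0,0,0,0,0,0.05,0, 0,0,0,0,0,0.05,0]'; python3 - <<'E'
from h import *
s=env.get_state();q=s['orientation'];from scipy.spatial.transform import Rotation as R
M=R.from_quat(q[[1,2,3,0]]).as_matrix();print(np.degrees(np.arctan2(M[1,1],M[0,1]))%180,M[:,2],s['tcp_pos'],s['joint_pos'])
E
```

```text
clock: 8.77
tcp_pos: [0.5523, 0.2143, 0.2473]
orientation: [-0.0, -0.315, 0.949, -0.0]
wrist_force: [0.9, -0.3, 0.5]
finger_gap: 0.0431
grip_force: 0.0
clock: 8.93
tcp_pos: [0.5523, 0.2143, 0.2473]
orientation: [-0.0, -0.388, 0.922, -0.0]
wrist_force: [-0.5, 0.7, 0.6]
finger_gap: 0.0425
grip_force: 0.0
135.666008859348 [-2.84123907e-04 -4.62111227e-04 -9.99999853e-01] [0.55231541 0.21428172 0.24727571] [ 2.34837056e-01  3.44812739e-01  1.29426970e-01  1.35579441e+00
 -3.83316097e-04 -5.62185050e-01]
```

```bash
python3 -m jog '[-0.005,0.058,-0.2,0,0,-0.03,0, -0.005,0.058,-0.35,0,0,-0.03,0, -0.005,0.058,-0.35,0,0,-0.03,0]'; python3 - <<'E'
from h import *
s=env.get_state();q=s['orientation'];from scipy.spatial.transform import Rotation as R
M=R.from_quat(q[[1,2,3,0]]).as_matrix();print(np.degrees(np.arctan2(M[1,1],M[0,1]))%180,s['tcp_pos'])
a,_=shot('scene');b,_=shot('top')
c1=cv2.resize(b[130:240,130:260],None,fx=3,fy=3,interpolation=2);c2=cv2.resize(a[130:250,190:310],None,fx=3.3,fy=3.3,interpolation=2)
o=np.zeros((430,800,3),np.uint8);o[:330,:390]=c1;o[:396,395:791]=c2;cv2.imwrite('pics/c8.png',o[:,:,::-1])
E
```

```text
clock: 9.18
tcp_pos: [0.5473, 0.2253, 0.171]
orientation: [-0.006, -0.342, 0.94, 0.0]
wrist_force: [-1.3, -0.9, -1.4]
finger_gap: 0.043
grip_force: 0.0
129.99383162716228 [0.54729438 0.22527289 0.17100897]
```

View pics/c8.png

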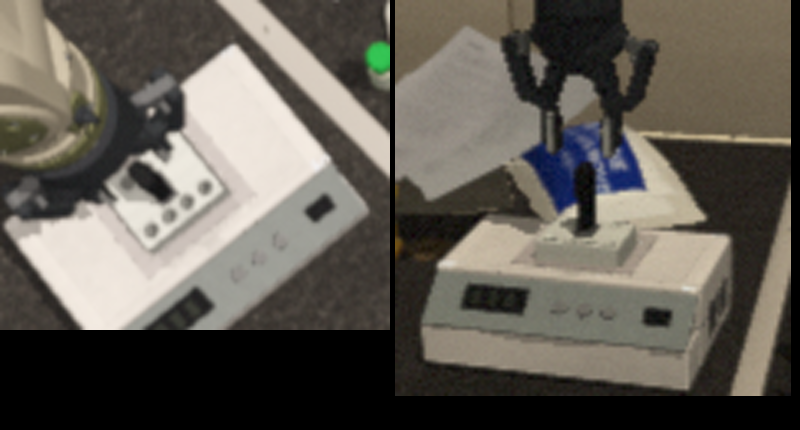

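The fingers straddle the lug (scene crop: fingers at (550,140) and (612,140), lug at (585,195)). Descending and gripping.

```bash
python3 -m jog '[0.018,0.003,-0.12,0,0,0,0, 0.018,0.003,-0.245,0,0,0,0, 0.018,0.003,-0.245,0,0,0,0, 0.018,0.003,-0.245,0,0,0,0, 0.018,0.003,-0.245,0,0,0,-0.95, 0.018,0.003,-0.245,0,0,0,-0.95, 0.018,0.003,-0.245,0,0,0,-0.95, 0.018,0.003,-0.245,0,0,0,-0.95, 0.018,0.003,-0.245,0,0,0,-0.95]' 110
cat > st.py <<'E'
from h import *
from scipy.spatial.transform import Rotation as R
s=env.get_state();q=s['orientation'];M=R.from_quat(q[[1,2,3,0]]).as_matrix()
a=np.radians(40.2);X=np.array([np.cos(a),np.sin(a),0]);Y=np.array([-X[1],X[0],0])
d=s['tcp_pos']-[.551,.226,0]
th=-np.arcsin(M[:,2]@Y)  # right-up lean: tool z (down) tips to -y
zc=(s['tcp_pos'][2]-.0713*np.cos(th))*1000-50
print('heater-frame x %.1f y %.1f  lean %.3f pitch %.3f zc %.1f L %.1f R %.1f'%(d@X*1000,d@Y*1000,th,M[:,2]@X,zc,zc-38*th,zc+38*th),'F',s['wrist_force'].round(1),'T',s['ft_torque'].round(2),'grip',s['grip_force'],'z',s['tcp_pos'][2])
E
python3 st.py
```

```text
clock: 10.03
tcp_pos: [0.5551, 0.2292, 0.1315]
orientation: [0.002, -0.343, 0.939, 0.001]
wrist_force: [-2.4, 2.1, 6.7]
finger_gap: 0.0122
grip_force: 107.8
heater-frame x 5.2 y -0.2  lean -0.000 pitch 0.004 zc 10.2 L 10.2 R 10.2 F [-2.4  2.1  6.7] T [0.66 0.74 0.1 ] grip 107.77278900146484 z 0.1315030701486981
```

```bash
python3 -m jog '[0,0,0,0,0,0,-0.95, 0,0,0,0,0,0,-0.95, 0,0,0,0,0,0,-0.95]'; python3 st.py; python3 - <<'E'
from h import *
a,_=shot('scene')
q=world('scene',_).reshape(-1,3)
A=np.radians(40.2);X=np.array([np.cos(A),np.sin(A)]);Y=np.array([-X[1],X[0]]);h=np.stack([(q[:,:2]-[.551,.226])@X,(q[:,:2]-[.551,.226])@Y],-1)*1000
m=(abs(h[:,0])<35)&(abs(h[:,1])<40)&(q[:,2]>.09)&(q[:,2]<.11);print(np.median(q[m,2]),m.sum(),np.percentile(h[m],[5,95],axis=0))
cv2.imwrite('pics/c9.png',cv2.resize(a[110:240,190:320],None,fx=4.5,fy=4.5,interpolation=2)[:,:,::-1])
E
```

```text
clock: 10.28
tcp_pos: [0.5552, 0.2292, 0.1315]
orientation: [0.002, -0.343, 0.939, 0.001]
wrist_force: [-1.9, 2.3, 5.5]
finger_gap: 0.0121
grip_force: 107.8
heater-frame x 5.2 y -0.3  lean -0.000 pitch 0.004 zc 10.2 L 10.2 R 10.2 F [-1.9  2.3  5.5] T [0.58 0.72 0.01] grip 107.76387691497803 z 0.1314951196656159
0.09842622898564256 271 [[-33.65899719 -37.24289121]
 [ 25.32211029  34.22738674]]
```

View pics/c9.png

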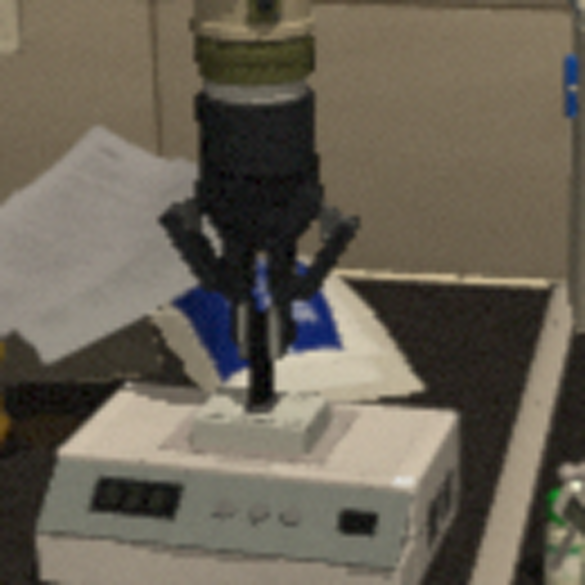

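The fingers hold the lug's upper 30 mm. The block top is still at 0.098, so the block has not moved. Start with the right end up.

```bash
sed -i 's/\.0713/.0815/' st.py; python3 -m jog '[-0.005,0.006,0.01,-0.006,-0.005,0,-0.95, -0.01,0.012,0.016,-0.011,-0.009,0,-0.95, -0.015,0.018,0.023,-0.017,-0.014,0,-0.95, -0.02,0.024,0.03,-0.022,-0.019,0,-0.95, -0.02,0.024,0.03,-0.022,-0.019,0,-0.95, -0.02,0.024,0.03,-0.022,-0.019,0,-0.95]'; python3 st.py
```

```text
clock: 10.83
tcp_pos: [0.5507, 0.2336, 0.1347]
orientation: [0.017, -0.343, 0.938, -0.043]
wrist_force: [3.2, 3.1, -5.9]
finger_gap: 0.0121
grip_force: 108.2
heater-frame x 4.7 y 6.0  lean 0.093 pitch 0.003 zc 3.5 L -0.0 R 7.1 F [ 3.2  3.1 -5.9] T [ 1.39 -0.47  0.08] grip 108.23079228401184 z 0.13467192458832195
```

```bash
python3 -m jog '[0.008,-0.01,0.007,0.009,0.0075,0,-0.95, 0.016,-0.019,0.014,0.018,0.015,0,-0.95, 0.024,-0.029,0.021,0.027,0.023,0,-0.95, 0.032,-0.038,0.028,0.036,0.03,0,-0.95, 0.04,-0.048,0.036,0.045,0.038,0,-0.95, 0.04,-0.048,0.036,0.045,0.038,0,-0.95, 0.04,-0.048,0.036,0.045,0.038,0,-0.95]'; python3 st.py
python3 - <<'E'
from h import *
a,_=shot('scene')
W=world('scene',_);q=W.reshape(-1,3)
A=np.radians(40.2);X=np.array([np.cos(A),np.sin(A)]);Y=np.array([-X[1],X[0]]);h=np.stack([(q[:,:2]-[.551,.226])@X,(q[:,:2]-[.551,.226])@Y],-1)*1000
for n,m in(('block',(abs(h[:,0])<30)&(abs(h[:,1])<40)&(q[:,2]>.092)&(q[:,2]<.122)),('heater',(h[:,0]<-38)&(h[:,0]>-65)&(abs(h[:,1])<115)&(abs(q[:,2]-.082)<.01))):
    c=np.polyfit(h[m,1],q[m,2]*1000,1);print(n,m.sum(),'z0 %.1f slope %.3f'%(c[1],c[0]))
E
```

```text
clock: 11.42
tcp_pos: [0.5586, 0.2237, 0.1411]
orientation: [-0.016, -0.343, 0.938, 0.044]
wrist_force: [2.1, 6.4, -7.9]
finger_gap: 0.0122
grip_force: 108.6
heater-frame x 4.3 y -6.7  lean -0.094 pitch 0.001 zc 9.9 L 13.5 R 6.4 F [ 2.1  6.4 -7.9] T [ 1.16 -1.04  0.01] grip 108.62630367279053 z 0.14107674254081792
block 210 z0 108.6 slope 0.098
heater 395 z0 81.5 slope -0.001
```

Both stages check out: the block leans 0.098 rad and is 10 mm up, with the heater flat. Continue with the right end up again.

```bash
python3 -m jog '[-0.009,0.01,0.008,-0.009,-0.0075,0,-0.95, -0.018,0.021,0.016,-0.018,-0.015,0,-0.95, -0.026,0.031,0.024,-0.027,-0.023,0,-0.95, -0.035,0.042,0.032,-0.036,-0.03,0,-0.95, -0.044,0.052,0.04,-0.045,-0.038,0,-0.95, -0.044,0.052,0.04,-0.045,-0.038,0,-0.95, -0.044,0.052,0.04,-0.045,-0.038,0,-0.95]'; python3 st.py
```

```text
clock: 12.05
tcp_pos: [0.5498, 0.2338, 0.1509]
orientation: [0.017, -0.343, 0.938, -0.044]
wrist_force: [0.8, 1.7, 2.0]
finger_gap: 0.0121
grip_force: 110.9
heater-frame x 4.1 y 6.8  lean 0.094 pitch 0.002 zc 19.8 L 16.2 R 23.3 F [0.8 1.7 2. ] T [ 0.15 -0.24  0.05] grip 110.92031121253967 z 0.15089826511826937
```

```bash
python3 -m jog '[0.007,-0.009,0.006,0.0075,0.006,0,-0.95, 0.015,-0.018,0.013,0.015,0.0125,0,-0.95, 0.022,-0.026,0.019,0.0225,0.019,0,-0.95, 0.03,-0.035,0.026,0.03,0.025,0,-0.95, 0.037,-0.044,0.032,0.0375,0.0315,0,-0.95, 0.037,-0.044,0.032,0.0375,0.0315,0,-0.95]'; python3 st.py
```

```text
clock: 12.55
tcp_pos: [0.5578, 0.2237, 0.1571]
orientation: [-0.01, -0.342, 0.939, 0.031]
wrist_force: [-1.5, 2.2, 1.5]
finger_gap: 0.0122
grip_force: 111.0
heater-frame x 3.7 y -6.1  lean -0.064 pitch 0.002 zc 25.8 L 28.2 R 23.4 F [-1.5  2.2  1.5] T [ 0.59  0.16 -0.02] grip 110.98007082939148 z 0.15712283672221336
```

```bash
python3 -m jog '[-0.005,0.006,0.01,-0.004,-0.003,0,-0.95, -0.01,0.012,0.02,-0.008,-0.006,0,-0.95, -0.015,0.018,0.03,-0.012,-0.01,0,-0.95, -0.019,0.023,0.045,-0.0156,-0.013,0,-0.95, -0.019,0.023,0.06,-0.0156,-0.013,0,-0.95, -0.019,0.023,0.08,-0.0156,-0.013,0,-0.95, -0.019,0.023,0.1,-0.0156,-0.013,0,-0.95, -0.019,0.023,0.125,-0.0156,-0.013,0,-0.95, -0.019,0.023,0.125,-0.0156,-0.013,0,-0.95, -0.019,0.023,0.125,-0.0156,-0.013,0,-0.95, -0.019,0.023,0.125,-0.0156,-0.013,0,-0.95]'; python3 st.py
python3 - <<'E'
from h import *
a,_=shot('scene')
q=world('scene',_).reshape(-1,3)
A=np.radians(40.2);X=np.array([np.cos(A),np.sin(A)]);Y=np.array([-X[1],X[0]]);h=np.stack([(q[:,:2]-[.551,.226])@X,(q[:,:2]-[.551,.226])@Y],-1)*1000
for n,m in(('block',(abs(h[:,0])<30)&(abs(h[:,1])<40)&(q[:,2]>.138)&(q[:,2]<.155)),('heater',(h[:,0]<-38)&(h[:,0]>-65)&(abs(h[:,1])<115)&(abs(q[:,2]-.082)<.01))):
    c=np.polyfit(h[m,1],q[m,2]*1000,1);print(n,m.sum(),'z0 %.1f slope %.3f'%(c[1],c[0]))
c=np.zeros((560,800,3),np.uint8);c[:,:]=cv2.resize(a[120:288,170:410],(800,560),interpolation=2)
cv2.imwrite('pics/c10.png',c[:,:,::-1])
E
```

```text
clock: 13.47
tcp_pos: [0.5533, 0.2291, 0.181]
orientation: [0.001, -0.343, 0.939, -0.0]
wrist_force: [-0.8, 0.4, -3.5]
finger_gap: 0.0121
grip_force: 109.9
heater-frame x 3.7 y 0.9  lean 0.001 pitch 0.001 zc 49.5 L 49.5 R 49.6 F [-0.8  0.4 -3.5] T [ 0.   -0.03 -0.04] grip 109.93715286254883 z 0.1810497084394003
block 184 z0 148.0 slope 0.023
heater 389 z0 81.4 slope -0.002
```

View pics/c10.png

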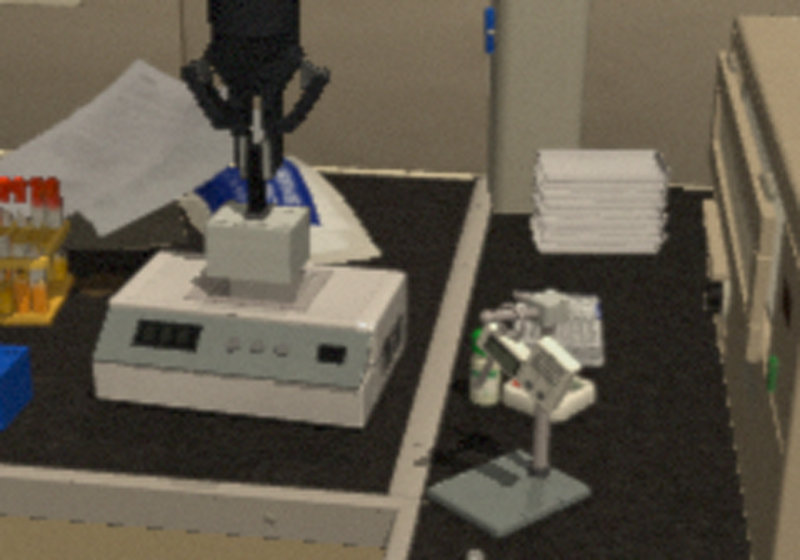

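The block hangs level at (255,250), about 18 mm clear of the heater. The heater is flat and unmoved, and the thermometer hangs still on the peg at (545,365). Settle, then hand in.

```bash
python3 -m jog '[0,0,0,0,0,0,-0.95, 0,0,0,0,0,0,-0.95, 0,0,0,0,0,0,-0.95, 0,0,0,0,0,0,-0.95, 0,0,0,0,0,0,-0.95, 0,0,0,0,0,0,-0.95]'; python3 -c "
from workcell import env
print(env.hand_in())"
```

```text
clock: 14.02
tcp_pos: [0.5532, 0.2293, 0.1811]
orientation: [0.001, -0.343, 0.939, -0.0]
wrist_force: [0.5, 0.5, -4.3]
finger_gap: 0.0119
grip_force: 109.9
the job is handed in; nothing more can be done
None
```

I handed the job in at 14 s on the robot clock: the thermometer hangs by its loop on the peg, and the gripper holds the block level about 17 mm above the heater, which looked flat and in place in the last camera check; the hand-in returned no verdict.

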